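Bolt the lid of a sample transport box past its spring safety catch

TASK

The lid of the sample transport box has to be bolted before the box is carried away. Press the long spring safety catch down with one fingertip and, keeping it down, push the bolt's thumb piece with the other fingertip until the bolt is fully home in its keeper; then let go so that the catch springs up again behind it. Only push and press: do not lift, tip or shove the box, and leave the things round it where they are.

Things in the scene. Friction and masses are not known exactly. Their poses are not given: they have to be found in the camera images.
- transport_box: Loose heavy (2.5 kg) closed box, 134 x 220 x 85 mm, grey with a pale lid, flat top. Origin: centre of the underside. Axes: z up, y along its length = the way the bolt slides home, x across. On top, side by side along y: the bolt on the line x = -28 mm, the safety catch on x = +28 mm. It slides on the worktop (friction about 0.6) if pushed hard.
- keeper (a point): Mouth of the keeper, the steel loop on the box's fixed deck that takes the bolt: box x = -28, y = +70, z = 97 mm. The bolt's 12 mm rod runs to it at that height from the thumb piece through two guides at y = +6 and +40 mm. Guides and keeper are 24 mm high over the box's top. Nothing stands to -y of the thumb piece.
- bolt (a joint): Place of the bolt along the box's +y, m: 0 drawn, 0.040 fully home; starts at 0 to 0.003. Takes 2 to 4 N to slide and stays where left. With the catch up it goes no further than about 0.004; once home with the catch up it stays above about 0.038. If the catch is let up half way, its teeth lock the bolt there until it is pressed again.
- thumb_piece: Upright ribbed steel block on the tail of the bolt, to be pushed on its -y face: 22 mm wide (box x), 12 mm thick (y), from 96 to 130 mm above the box's underside. Origin: its centre line in x and y, 33 mm below its top. It lies at box x = -28, y = -55 mm when drawn, y = -15 mm when home. Axes as the box.
- thumb_piece_top (a point): Centre of the top of the thumb piece; moves with the bolt.
- catch (a joint): How far the safety catch is pressed down, m: 0 = up (locking), 0.007 = down on its stop; the bolt is free from about 0.005. A spring returns it: 2.4 N to start, 4.5 N at the bottom.
- press_bar: Press bar of the catch: dark steel, flat top 22 mm wide (box x), 94 mm long, from box y = -95 to -1 mm at x = +28 mm; top 117 mm above the box's underside when up, 110 when down (7 mm above the rod). Can be pressed anywhere, and a fingertip can slide along it while pressing. Origin: centre line, box y = 0, 8 mm below its top. The gap across to the thumb piece is 34 mm.
- press_bar_top (a point): Centre of the top of the press bar (box x = +28, y = -48 mm); moves with the catch.
- sample_cup: Bystander: clear cup with red screw cap, 39 mm across, 74 mm high, standing off the +y end of the box. Origin: centre of its underside.
- petri_dish: Bystander: round flat dish, 90 mm across, 16 mm high, off the -y end of the box. Origin: centre of its underside.
- blue_pen: Bystander: pen, 139 mm long, 8 mm thick, lying along the -x side of the box. Origin: under its middle.
- stain_bottle: Bystander: small brown bottle with white cap, 42 mm across, 77 mm high, behind the box (+x side). Origin: centre of its underside.
- swab_tube: Bystander: tube lying flat along the box's y, 133 mm long, 36 mm wide, 17 mm high, off the -y end of the box, nearer the robot than the dish. Origin: under its middle.

How it is judged (in metres and radians):
On the way, in this order (a step that is already met when the one before it is completed fails the run):
1. a fingertip holds the catch down while the bolt is still drawn (value of joint catch above 0.005 m and value of joint bolt below 0.008 m and contact force between the fingers and press_bar above 0.4 N), for 0.05 s.
2. on the way, one fingertip presses the catch while the other pushes the thumb piece (value of joint bolt between 0.01 and 0.034 m and value of joint catch above 0.004 m and contact force between the fingers and press_bar above 0.4 N and contact force between the fingers and thumb_piece above 0.4 N), for 0.04 s.
3. the bolt is home with the catch still held down (value of joint bolt above 0.036 m and value of joint catch above 0.004 m and contact force between the fingers and press_bar above 0.4 N), for 0.04 s.
At the end, for the whole second after the job is handed in: The bolt is home (at least 36.5 of its 40 mm), the catch has sprung up behind it (less than 2 mm pressed), the box stands flat and still within 30 mm of where it was, and the five bystanders are within 25 mm of where they stood (value of joint bolt above 0.0365 m and value of joint catch below 0.002 m and distance of transport_box from where it was at the start of the episode below 0.03 m and linear speed of transport_box below 0.02 m/s and angle between transport_box's own z axis and vertical below 0.05 rad and distance of each of sample_cup, petri_dish, blue_pen, stain_bottle, swab_tube from where it was at the start of the episode below 0.025 m); the robot touches nothing.
It fails at once if the box is lifted or tipped (height (world z) of transport_box above 0.012 m or angle between transport_box's own z axis and vertical above 0.12 rad).
It fails at once if the box is shoved away (more than 30 mm) (distance of transport_box from where it was at the start of the episode above 0.03 m).
It fails at once if a bystander is lifted or pushed away (more than 25 mm) (distance of any of sample_cup, petri_dish, blue_pen, stain_bottle, swab_tube from where it was at the start of the episode above 0.025 m).
It also fails if it takes over 35 s, if anything falls off the work surface, if the arm or the gripper's body presses on something with over 40 N, if the wrist force passes 120 N, or if a joint passes its speed limit or range.

ROBOT

A 6-joint arm with a two-finger parallel gripper is mounted at the origin on a cart in front of the work surface, level with it; the furniture and walls round the work are solid. World frame = base frame: x ahead of the robot, y to its left, z up, the work surface at z = 0. Lengths are in m, angles in degrees, forces in N, time in s.
With the tool pointing down it reaches from about 0.25 to 0.725 m from the base axis. Payload 9.7 kg.
Tool frame: the origin (TCP) lies midway between the tips of the shut fingers; the grasp point (between the pads) lies 19 mm behind it (bot.grasp_offset is the distance from the TCP to the grasp point, in m); z points along the fingers, x is the direction in which the jaws open and shut, and the axes are right-handed (so a half turn about z gives the same grasp; the last joint's range is limited). The gripper opens to 85 mm and grips with 20 to 120 N. Pads are 22 mm wide; open, the fingers measure 114 mm over their backs; the gripper's body (76 mm by 85 mm) begins 54 mm behind the grasp point. The pads swing forward as they close: fully open they stand 13 mm farther back than shut.
Start: joints at [64.802, 4.979, 10.078, 95.1, 0, 90], TCP at [0.234, 0.498, 0.231] pointing down, gripper open.
Joint ranges: [-179.16, 179.16], [-48.56, 103.87], [-65.8, 70.77], [-126.05, 130.52], [-82.76, 87.17], [-180, 180]. Speed limits (degrees/s): [127.2, 127.2, 147.25, 180, 180, 180].

INTERFACE

Orientations are given as [roll, pitch, yaw] about the fixed x, y, z axes, in that order (R = Rz(yaw) Ry(pitch) Rx(roll)).
In Python, from workcell import bot gives the robot as it stands.
- The arm moves only by the tool send_rows, never from a script. Its argument "targets" is a list of rows, each a list of 5 numbers: the closure, from 0 (fully open) to 1 (shut), then the shift along the world's x, y, z in mm, then the turn about the world's z in degrees. A call has 1 to 10 rows; each row is the pose to reach, as a shift and turn from the pose commanded when the call began; what a row does not reach only later rows make up. A row lasts 1/8 s, in which the tool goes at most 62.5 mm and 10.7 degrees, less where a joint would pass 70% of its speed; a pose out of reach is approached as far as the arm can. A call with a gripper value outside its range is refused whole. The fingers move at their own pace and stop on an object; "squeeze" is the grip in N (left out, the last holds). Time passes only in rows, so rows that repeat a pose let the fingers close. It gives the time, the measured TCP pose, the force and the opening at its end, in the units of the state.
- bot.get_obs(): the state, without advancing time (a new reading comes with each control period).
- bot.camera(name): name is "scene" or "top" or "wrist"; returns a dict with "pixels" (400x640x3 uint8, red, green, blue), "intrinsics" (3x3 intrinsics, pixels), "dist" ([k1, k2, p1, p2, k3] as OpenCV has them; the pictures are not rectified), "view" (4x4, takes a point from world to camera coordinates); the wrist camera has in their place "mount" (4x4, takes a point from camera to tool coordinates, whose origin is the TCP and whose axes are the tool frame's). Camera axes: x right, y down, z forward; pixel columns grow to the right and rows downward; lengths in m; the calibration is good to about 2 mm. A picture is of the moment at which its call begins: read the wrist's pose just before it. There is no depth.
- bot.job_done(): hands the job in, once; it reports no verdict.
The state is a dict: "time": time; "q": joint angles; "qd": joint speeds; "joint_efforts": joint torques, N m; "ee_pos": TCP position; "tcp_rot": TCP orientation; "wrist_force": force on the tool from outside, world axes, zero at the start; "torque": the same for the moment, N m; "opening": finger opening in m.
Only numpy, scipy, OpenCV 4.12 (cv2) and the standard library are available. Lean on these libraries where they do the work, as an engineer would, in place of code of your own. Each camera call takes 0.05 s, during which the arm holds its last target.

## Working session

There is one attempt and no reset: what is moved stays moved. The work goes in short steps, Python scripts to look and compute and a tool call to move; the robot and the scene stay as the last step left them, time stands still between calls to the robot, and variables do not carry over. Pictures are saved under pics/ and viewed, and the job is handed in when it is done.

Besides the shell and the picture viewer there is one more tool, called after "Request:" by a JSON object that holds its "op" and its "data". send_rows: Moves the arm, as the interface text tells. Its arguments: {"type":"object","properties":{"targets":{"type":"array","items":{"type":"array","items":{"type":"number"}}},"squeeze":{"type":"number"}},"required":["targets"]}

```bash
mkdir -p pics; ls
python3 - <<'E'
from workcell import bot
import cv2
o=bot.get_obs(); print(o)
for n in ["scene","top","wrist"]:
    c=bot.camera(n); cv2.imwrite(f"pics/{n}0.png",c["pixels"][:,:,::-1])
    print(n,c["intrinsics"],c["dist"],c.get("view",c.get("mount")))
E
```

```text
pics
{'time': 0.0, 'q': array([6.48016462e+01, 5.01182016e+00, 1.00348264e+01, 9.50997566e+01,
       8.22191373e-04, 8.99988711e+01]), 'qd': array([ 0.02712669,  0.12124948,  0.05332566, -0.07307234, -0.00297826,
        0.04568217]), 'joint_efforts': array([ 4.45998558e-04, -5.20385385e+01,  4.64806545e+01,  1.63543207e-02,
        6.12653548e-05,  9.75565655e-06]), 'ee_pos': array([0.23406364, 0.49745727, 0.2305795 ]), 'tcp_rot': array([-1.79999176e+02,  7.67502956e-02,  6.48027752e+01]), 'wrist_force': array([0.79947626, 0.35346647, 0.10902106]), 'torque': array([0.03497487, 0.0012369 , 0.01651034]), 'opening': 0.08506774401432052}
scene [[464.9517309    0.         319.29111838]
 [  0.         464.9517309  196.04151529]
 [  0.           0.           1.        ]] [-0.13629155  0.          0.          0.          0.        ] [[-0.75350759 -0.65710832  0.020856    0.31255225]
 [-0.36747295  0.39465308 -0.8421476   0.32011495]
 [ 0.54515131 -0.64222862 -0.53884362  0.59577027]
 [ 0.          0.          0.          1.        ]]
top [[382.00495344   0.         317.97144147]
 [  0.         382.00495344 195.28505628]
 [  0.           0.           1.        ]] [-0.05286716  0.          0.          0.          0.        ] [[-0.0039956  -0.99982367 -0.01834815 -0.11023766]
 [-0.99784114  0.00518911 -0.06546849  0.50316129]
 [ 0.06555215  0.01804696 -0.99768593  0.96467456]
 [ 0.          0.          0.          1.        ]]
wrist [[344.81144544   0.         323.94395218]
 [  0.         344.81144544 200.84962058]
 [  0.           0.           1.        ]] [-0.07688934  0.          0.          0.          0.        ] [[ 9.99999198e-01  1.26646117e-03 -1.16319074e-05 -9.44454224e-04]
 [-1.19995840e-03  9.50346690e-01  3.11190824e-01 -8.05117356e-02]
 [ 4.05165439e-04 -3.11190560e-01  9.50347448e-01 -1.44138997e-01]
 [ 0.00000000e+00  0.00000000e+00  0.00000000e+00  1.00000000e+00]]
```

View pics/top0.png

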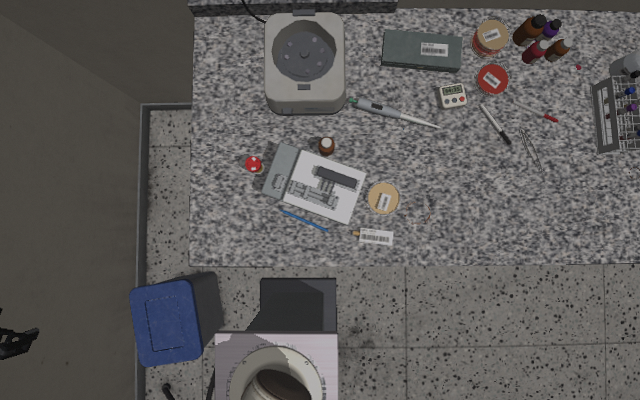

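View pics/scene0.png

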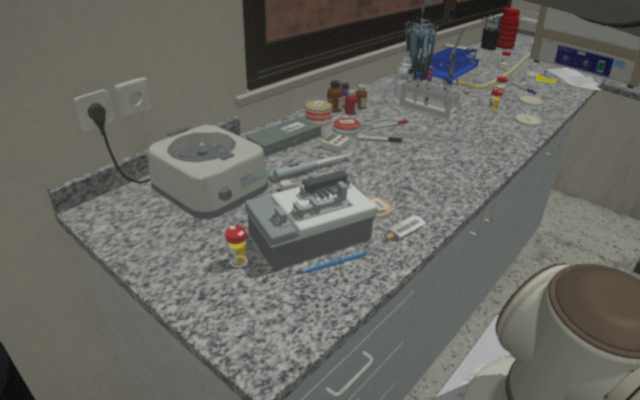

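View pics/wrist0.png

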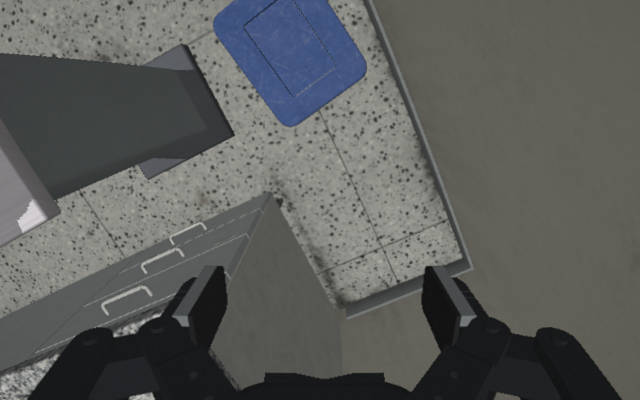

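The top view shows the box at about (315,182), with the pale deck's +y end at left (280,168). The catch bar is at (338,177) and the bolt at about (312,195). The dish (383,198), tube (375,238), pen (303,219), cup (254,163) and bottle (326,146) are all around it. I'll take a coarse box pose from here, then look with the wrist camera.

```bash
cat > h.py <<'E'
import numpy as np, cv2
from workcell import bot
from scipy.spatial.transform import Rotation as R
def cam(n):
    o=bot.get_obs(); c=bot.camera(n)
    if n=="wrist":
        T=np.eye(4); T[:3,:3]=R.from_euler('xyz',o["tcp_rot"],degrees=True).as_matrix(); T[:3,3]=o["ee_pos"]
        c["c2w"]=T@c["mount"]
    else: c["c2w"]=np.linalg.inv(c["view"])
    return c
def ray(c,px):
    p=cv2.undistortPoints(np.array(px,float).reshape(-1,1,2),c["intrinsics"],np.array(c["dist"]))[:,0]
    d=np.c_[p,np.ones(len(p))]@c["c2w"][:3,:3].T
    return c["c2w"][:3,3],d
def plane(c,px,z):
    o,d=ray(c,px); return o+d*((z-o[2])/d[:,2])[:,None]
def proj(c,P):
    w=np.linalg.inv(c["c2w"]); r,_=cv2.Rodrigues(w[:3,:3])
    return cv2.projectPoints(np.array(P,float),r,w[:3,3],c["intrinsics"],np.array(c["dist"]))[0][:,0]
E
python3 - <<'E'
from h import *
c=cam("top")
im=c["pixels"]; cr=cv2.resize(im[130:260,230:410],None,fx=4.4,fy=4.4,interpolation=cv2.INTER_CUBIC)
cv2.imwrite("pics/topz.png",cr[:,:,::-1])
print(plane(c,[[338,177],[302,189]],.117), plane(c,[[340,177]],.085))
print(bot.get_obs()["time"])
E
```

```text
[[ 0.53797703 -0.16072933  0.117     ]
 [ 0.51068143 -0.07764141  0.117     ]] [[ 0.5415854  -0.16661841  0.085     ]]
0.2
```

View pics/topz.png

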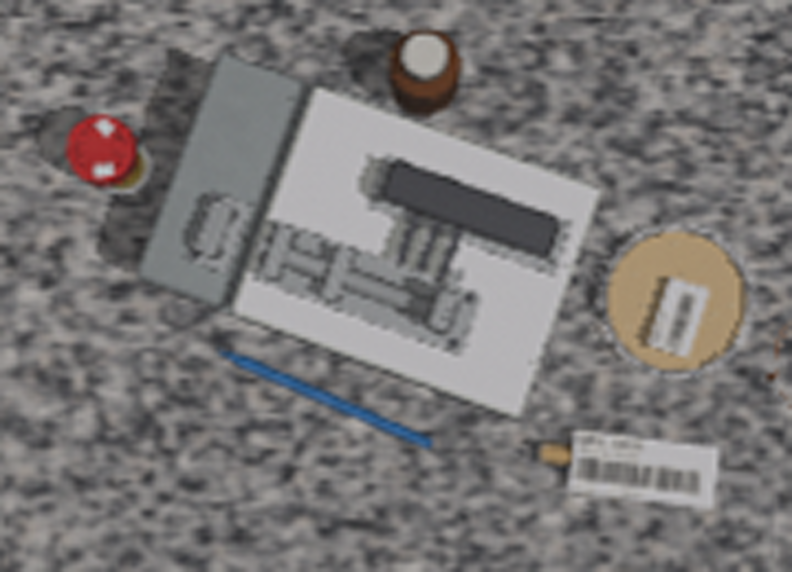

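Run:
```python
from h import *
c=cam("top")
cr=np.array([[600,190],[522,415],[142,277],[222,52]])/4.4+[230-.4,130-.4]
P=plane(c,cr,.085); print(P.round(4))
print([np.linalg.norm(P[i]-P[(i+1)%4]).round(4) for i in range(4)], P.mean(0))
L=(P[3]+P[2]-P[0]-P[1]); print("yaw",np.degrees(np.arctan2(-L[0],L[1])))
```

```text
[[ 0.5514 -0.2287  0.085 ]
 [ 0.4297 -0.1853  0.085 ]
 [ 0.5053  0.0205  0.085 ]
 [ 0.6289 -0.0228  0.085 ]]
[np.float64(0.1292), np.float64(0.2192), np.float64(0.1309), np.float64(0.22)] [ 0.52881957 -0.10407523  0.085     ]
yaw -20.401868747638165
```

Request:
{"op": "send_rows", "data": {"targets": [[0, 20, -50, 10, -8.5], [0, 40, -100, 10, -17], [0, 60, -155, 10, -26], [0, 80, -210, 10, -35], [0, 105, -265, 10, -44], [0, 130, -320, 10, -53], [0, 150, -375, 10, -62], [0, 170, -430, 10, -71], [0, 190, -485, 10, -79], [0, 210, -540, 10, -85]]}}

```text
time: 1.5
ee_pos: [0.4444, -0.0444, 0.2414]
tcp_rot: [-180.0, -0.0, -20.4]
wrist_force: [1.5, 1.3, 0.2]
opening: 0.0856
```

Request:
{"op": "send_rows", "data": {"targets": [[0.3, 25, -50, 0, 0], [0.5, 40, -100, 0, 0], [0.5, 55, -140, 0, 0], [0.5, 55, -140, 0, 0], [0.5, 55, -140, 0, 0], [0.5, 55, -140, 0, 0], [0.5, 55, -140, 0, 0]]}}

```text
time: 2.38
ee_pos: [0.4991, -0.1815, 0.2417]
tcp_rot: [-180.0, -0.0, -20.1]
wrist_force: [0.1, -0.4, -0.4]
opening: 0.0427
```

Run:
```python
from h import *
o=bot.get_obs(); print(o)
c=cam("wrist"); cv2.imwrite("pics/w1.png",c["pixels"][:,:,::-1])
np.save("w1.npy",c["c2w"])
```

```text
{'time': 2.375, 'q': array([-1.99846699e+01,  2.56894726e+00,  8.70095074e+00,  9.60951034e+01,
        2.94465851e-03,  9.01415521e+01]), 'qd': array([-0.18923225,  0.01287155,  0.00938538, -0.10958928, -0.00983688,
       -0.06213843]), 'joint_efforts': array([-1.26338569e-01, -4.90263391e+01,  4.62895381e+01, -6.50612623e-03,
       -2.33275197e-03,  4.61533520e-03]), 'ee_pos': array([ 0.49910695, -0.18149327,  0.24168928]), 'tcp_rot': array([-1.79996964e+02, -3.68926874e-02, -2.01262220e+01]), 'wrist_force': array([ 0.11615522, -0.4348257 , -0.40445018]), 'torque': array([ 0.00836115,  0.01424182, -0.05429925]), 'opening': 0.04273470246804289}
```

View pics/w1.png

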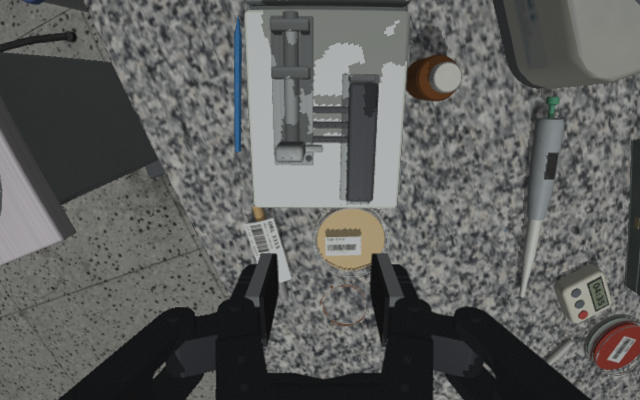

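The wrist view shows the press bar at (360,83–200), the thumb piece at about (290,153) and the guides at rows 25 and 72. The two fingers are at the bottom. I'll segment the bar and the thumb piece's top.

Run:
```python
from h import *
c=cam("wrist"); im=c["pixels"]; print(c["c2w"][:3,3])
g=im.max(2)
m=((g<75)).astype(np.uint8); m[:,:335]=0;m[:,390:]=0;m[:60]=0;m[215:]=0
n,l,s,_=cv2.connectedComponentsWithStats(m); k=1+s[1:,4].argmax()
ct=max(cv2.findContours((l==k).astype(np.uint8),0,2)[0],key=cv2.contourArea)
r=cv2.minAreaRect(ct); b=cv2.boxPoints(r); print("barpx",r,s[k]); 
P=plane(c,b,.117); print(P.round(4),P.mean(0).round(4))
print([np.linalg.norm(P[i]-P[(i+1)%4]).round(4) for i in range(4)])
z=cv2.resize(im[60:215,230:410],None,fx=3.8,fy=3.8,interpolation=cv2.INTER_NEAREST); cv2.imwrite("pics/w1z.png",z[:,:,::-1])
# box corners lid -y end
B=plane(c,[[255,206],[396,208]],.085); print(B.round(4))
def bx(p,yaw=-20.4,o=(0.529,-0.104)):
    return np.array([*o,0])+R.from_euler('z',yaw,degrees=True).apply(p)
pts=[bx(p) for p in [[-.028,-.055,.130],[.028,-.048,.117],[.067,-.11,.085],[-.067,-.11,.085],[-.028,.07,.097]]]
print(proj(c,pts).round(1))
```

```text
[ 0.52607521 -0.10697252  0.3858047 ]
barpx ((354.3616027832031, 138.26808166503906), (41.79779052734375, 123.84529113769531), 2.8624050617218018) [ 335   76   43  125 2952]
[[ 0.5009 -0.1904  0.117 ]
 [ 0.5378 -0.1015  0.117 ]
 [ 0.5664 -0.1133  0.117 ]
 [ 0.5326 -0.2039  0.117 ]] [ 0.5344 -0.1523  0.117 ]
[np.float64(0.0963), np.float64(0.031), np.float64(0.0967), np.float64(0.0344)]
[[ 0.4301 -0.1828  0.085 ]
 [ 0.5522 -0.2294  0.085 ]]
[[288.9 158.9]
 [361.9 147.2]
 [397.6 208.5]
 [253.2 207.7]
 [290.  -12.5]]
```

View pics/w1z.png

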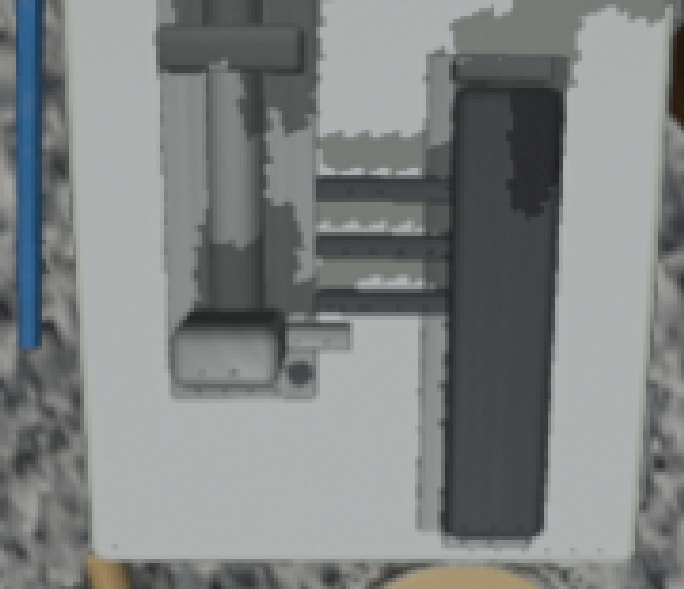

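Run:
```python
from h import *
c=cam("wrist")
f=lambda a:np.array(a,float)/3.8+[229.6,59.6]
B=plane(c,f([[458,90],[563,92],[543,537],[443,537]]),.117)
print(B.round(4),B.mean(0).round(4),[np.linalg.norm(B[i]-B[(i+1)%4]).round(4) for i in range(4)])
d=B[0]+B[1]-B[2]-B[3]; yb=np.degrees(np.arctan2(-d[0],d[1])); print("yaw",yb)
T=plane(c,f([[176,330],[282,327],[276,386],[172,386]]),.130)
print(T.round(4),T.mean(0).round(4),[np.linalg.norm(T[i]-T[(i+1)%4]).round(4) for i in range(4)])
L=plane(c,f([[97,558],[632,556]]),.085);print(L.round(4),np.linalg.norm(L[0]-L[1]),"yaw",np.degrees(np.arctan2(L[1,1]-L[0,1],L[1,0]-L[0,0])))
Ri=R.from_euler('z',20.6,degrees=True)
for n,M in (("bar",B),("thumb",T),("tcp",bot.get_obs()["ee_pos"][None]),("lidend",L)):
    print(n,Ri.apply(M.mean(0)-[.529,-.104,0]).round(4))
```

```text
[[ 0.5453 -0.1103  0.117 ]
 [ 0.5646 -0.1177  0.117 ]
 [ 0.5329 -0.2039  0.117 ]
 [ 0.5126 -0.1965  0.117 ]] [ 0.5389 -0.1571  0.117 ] [np.float64(0.0206), np.float64(0.0919), np.float64(0.0216), np.float64(0.0922)]
yaw -20.525762323929904
[[ 0.478  -0.1338  0.13  ]
 [ 0.4977 -0.1404  0.13  ]
 [ 0.4924 -0.151   0.13  ]
 [ 0.473  -0.1438  0.13  ]] [ 0.4852 -0.1423  0.13  ] [np.float64(0.0208), np.float64(0.0118), np.float64(0.0207), np.float64(0.0112)]
[[ 0.43   -0.1833  0.085 ]
 [ 0.5527 -0.2275  0.085 ]] 0.13036834951254148 yaw -19.829598591955687
bar [ 0.0279 -0.0462  0.117 ]
thumb [-0.0275 -0.0512  0.13  ]
tcp [-0.0005 -0.0834  0.2415]
lidend [ 0.0004 -0.1082  0.085 ]
```

Request:
{"op": "send_rows", "data": {"targets": [[0.5, 2, 5, -50, 0], [0.5, 2, 5, -95, 0], [0.5, 2, 5, -112, 0], [0.5, 2, 5, -112, 0], [0.5, 2, 5, -112, 0], [0.5, 2, 5, -112, 0]]}}

```text
time: 3.28
ee_pos: [0.5019, -0.1776, 0.131]
tcp_rot: [-180.0, -0.1, -20.2]
wrist_force: [0.5, 0.2, 0.1]
opening: 0.0425
```

Run:
```python
from h import *
for n in("wrist","scene"):
    c=cam(n); im=c["pixels"]
    if n=="scene": im=cv2.resize(im[140:280,220:400],None,fx=4,fy=4)
    cv2.imwrite(f"pics/{n}2.png",im[:,:,::-1])
for i in range(1): print(bot.get_obs())
```

```text
{'time': 3.375, 'q': array([-1.94892788e+01,  1.60928195e+00, -4.60547904e+00,  8.36927833e+01,
        1.14924993e-03,  9.07101145e+01]), 'qd': array([-0.09081421,  0.10930608, -0.5005179 , -0.27301124, -0.0305355 ,
        0.09131667]), 'joint_efforts': array([ 5.90078169e-03, -4.89330733e+01,  4.72058201e+01, -1.81607607e-03,
        1.72856617e-04,  3.96869746e-05]), 'ee_pos': array([ 0.50166156, -0.17753598,  0.13035977]), 'tcp_rot': array([-1.79997705e+02, -9.24343506e-02, -2.01993943e+01]), 'wrist_force': array([-0.10454833,  0.00636643,  0.33261142]), 'torque': array([-0.00622527, -0.04031154, -0.03161708]), 'opening': 0.04256803414860383}
```

View pics/wrist2.png

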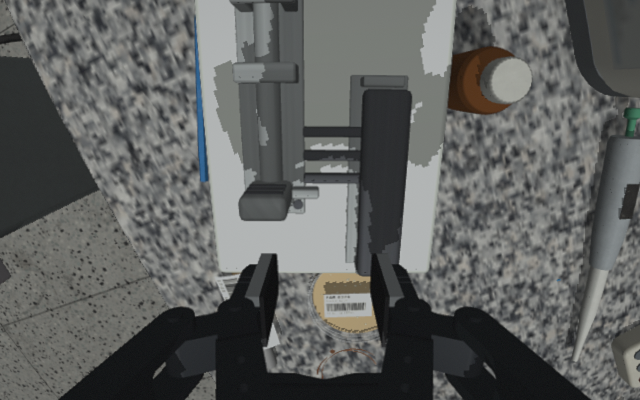

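View pics/scene2.png

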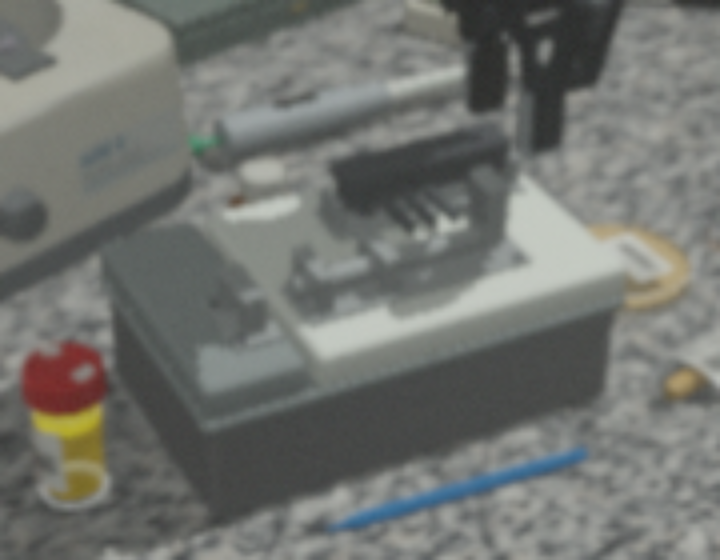

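The fingers straddle as planned: the right one is over the bar (about 385,270), and the left one is behind the thumb piece (265,205), not touching. Next I descend in small steps to find contact.

Request:
{"op": "send_rows", "data": {"targets": [[0.5, 0, 0, -6, 0], [0.5, 0, 0, -10, 0], [0.5, 0, 0, -13, 0], [0.5, 0, 0, -13, 0], [0.5, 0, 0, -13, 0]]}}

```text
time: 4.0
ee_pos: [0.5012, -0.1773, 0.1164]
tcp_rot: [-180.0, -0.0, -20.2]
wrist_force: [0.0, 0.2, 0.9]
opening: 0.0427
```

Request:
{"op": "send_rows", "data": {"targets": [[0.5, 0, 0, -2, 0], [0.5, 0, 0, -2, 0], [0.5, 0, 0, -2, 0]]}}

```text
time: 4.38
ee_pos: [0.5013, -0.1774, 0.1145]
tcp_rot: [180.0, -0.0, -20.2]
wrist_force: [0.3, 0.4, 2.2]
opening: 0.0428
```

Request:
{"op": "send_rows", "data": {"targets": [[0.5, 0, 0, -2, 0], [0.5, 0, 0, -2, 0], [0.5, 0, 0, -2, 0]]}}

```text
time: 4.75
ee_pos: [0.5013, -0.1774, 0.1124]
tcp_rot: [180.0, -0.0, -20.2]
wrist_force: [0.8, -0.8, 2.5]
opening: 0.0428
```

Request:
{"op": "send_rows", "data": {"targets": [[0.5, 0, 0, -3, 0], [0.5, 0, 0, -3, 0], [0.5, 0, 0, -3, 0]]}}

```text
time: 5.12
ee_pos: [0.5013, -0.1774, 0.1094]
tcp_rot: [180.0, -0.0, -20.2]
wrist_force: [0.7, -0.6, 3.9]
opening: 0.0433
```

Run:
```python
from h import *
f=[]
for i in range(4): c=cam("wrist"); f.append(bot.get_obs()["wrist_force"]); 
print(np.mean(f,0),bot.get_obs()["ee_pos"])
cv2.imwrite("pics/w3.png",c["pixels"][:,:,::-1])
```

```text
[ 1.30700761 -0.42807808  3.16448052] [ 0.5012643  -0.17738846  0.10937633]
```

View pics/w3.png

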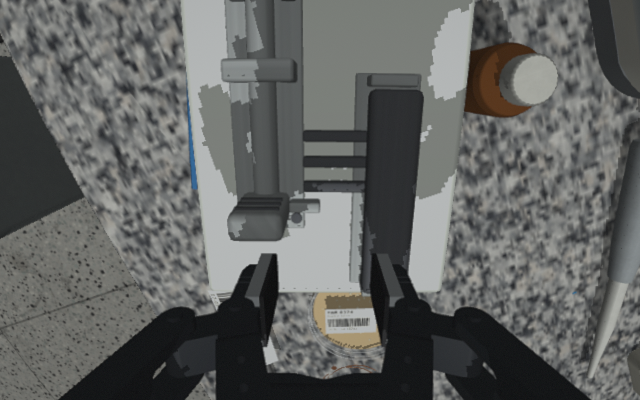

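The bar is being pressed (about 3.3 N, so roughly 3–4 mm), and the left finger still clears the thumb piece. I'll go deeper.

Request:
{"op": "send_rows", "data": {"targets": [[0.5, 0, 0, -1, 0], [0.5, 0, 0, -2, 0], [0.5, 0, 0, -2, 0], [0.5, 0, 0, -2, 0]]}}

```text
time: 5.82
ee_pos: [0.5013, -0.1774, 0.1078]
tcp_rot: [-180.0, -0.0, -20.2]
wrist_force: [0.4, -0.8, 7.5]
opening: 0.0428
```

```bash
cat > f.py <<'E'
from h import *
f=[]
for i in range(4): bot.camera("wrist"); f.append(bot.get_obs()["wrist_force"]); 
print(np.mean(f,0),bot.get_obs()["ee_pos"])
E
python3 f.py
```

```text
[ 0.20545596 -0.42709961  6.93548558] [ 0.50132354 -0.1774364   0.10780698]
```

The catch is on its stop (7 N, motion stopped). Now I slide along box +y (0.35, 0.94) while keeping it pressed.

Request:
{"op": "send_rows", "data": {"targets": [[0.5, 1.4, 3.8, 0, 0], [0.5, 2.8, 7.5, 0, 0], [0.5, 4.2, 11.3, 0, 0], [0.5, 5.6, 15, 0, 0], [0.5, 7, 18.8, 0, 0], [0.5, 7, 18.8, 0, 0]]}}

```text
time: 6.78
ee_pos: [0.508, -0.1595, 0.1079]
tcp_rot: [179.9, -0.0, -20.2]
wrist_force: [-2.9, -5.9, 7.7]
opening: 0.0427
```

```bash
python3 f.py
python3 - <<'E'
from h import *
c=cam("wrist"); cv2.imwrite("pics/w4.png",c["pixels"][:,:,::-1])
E
```

```text
[-2.30697478 -5.48144229  7.66335385] [ 0.50795676 -0.15949642  0.10786417]
```

View pics/w4.png

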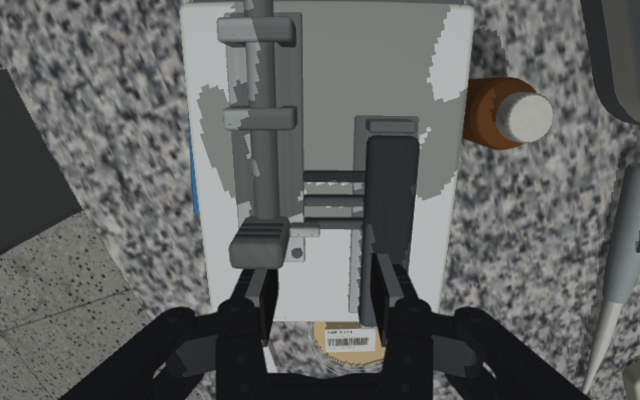

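The left finger is on the thumb piece (258,245). The thumb-to-guide gap shrank from about 145 to 122 px, so the bolt is sliding with the catch still down. I'll continue.

Request:
{"op": "send_rows", "data": {"targets": [[0.5, 1.3, 3.5, 0, 0], [0.5, 2.6, 7, 0, 0], [0.5, 3.9, 10.5, 0, 0], [0.5, 5.2, 14, 0, 0], [0.5, 6.6, 17.5, 0, 0], [0.5, 6.6, 17.5, 0, 0]]}}

```text
time: 7.78
ee_pos: [0.5145, -0.1422, 0.1079]
tcp_rot: [179.8, -0.0, -20.3]
wrist_force: [-4.3, -6.7, 9.4]
opening: 0.0424
```

Request:
{"op": "send_rows", "data": {"targets": [[0.5, 1, 2.8, 0, 0], [0.5, 2, 5.6, 0, 0], [0.5, 2, 5.6, 0, 0]]}}

```text
time: 8.15
ee_pos: [0.5165, -0.1367, 0.1079]
tcp_rot: [179.8, -0.1, -20.3]
wrist_force: [-2.5, -5.3, 8.5]
opening: 0.0424
```

```bash
python3 f.py
python3 - <<'E'
from h import *
c=cam("wrist"); cv2.imwrite("pics/w5.png",c["pixels"][:,:,::-1])
E
```

```text
[-2.63598354 -6.38222839  8.26958095] [ 0.51652785 -0.13669956  0.10794969]
```

View pics/w5.png

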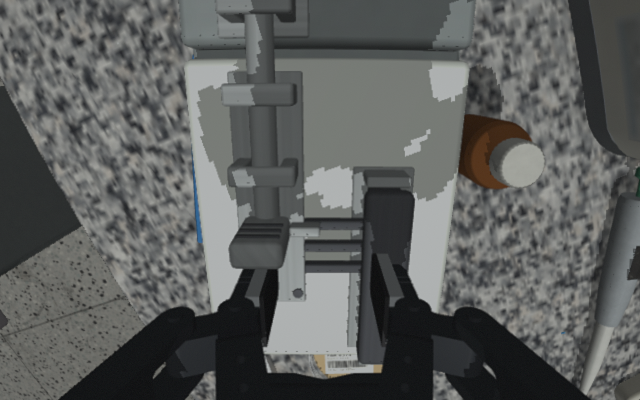

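The bolt is about 33 mm in by the shrinking gap, and the box is not sliding. I'll make the last millimetres in small steps, watching for the end stop.

Request:
{"op": "send_rows", "data": {"targets": [[0.5, 0.7, 1.9, 0, 0], [0.5, 1.05, 2.8, 0, 0], [0.5, 1.05, 2.8, 0, 0]]}}

```text
time: 8.78
ee_pos: [0.5175, -0.134, 0.108]
tcp_rot: [179.8, -0.1, -20.3]
wrist_force: [-2.1, -6.9, 7.7]
opening: 0.0424
```

Request:
{"op": "send_rows", "data": {"targets": [[0.5, 0.5, 1.4, 0, 0], [0.5, 0.5, 1.4, 0, 0]]}}

```text
time: 9.02
ee_pos: [0.5181, -0.1327, 0.108]
tcp_rot: [179.8, -0.1, -20.3]
wrist_force: [-3.2, -7.2, 9.4]
opening: 0.0427
```

Request:
{"op": "send_rows", "data": {"targets": [[0.5, 0.4, 1, 0, 0], [0.5, 0.4, 1, 0, 0]]}}

```text
time: 9.28
ee_pos: [0.5184, -0.1317, 0.108]
tcp_rot: [179.8, -0.1, -20.3]
wrist_force: [-3.1, -8.1, 8.1]
opening: 0.0426
```

Request:
{"op": "send_rows", "data": {"targets": [[0.5, 0.4, 1, 0, 0], [0.5, 0.4, 1, 0, 0]]}}

```text
time: 9.52
ee_pos: [0.5187, -0.131, 0.108]
tcp_rot: [179.8, -0.1, -20.3]
wrist_force: [-3.3, -9.6, 8.5]
opening: 0.043
```

```bash
python3 f.py
python3 - <<'E'
from h import *
c=cam("wrist"); cv2.imwrite("pics/w6.png",c["pixels"][:,:,::-1])
E
```

```text
[-3.00060093 -9.14579569  8.77465916] [ 0.51869919 -0.13095062  0.10798807]
```

View pics/w6.png

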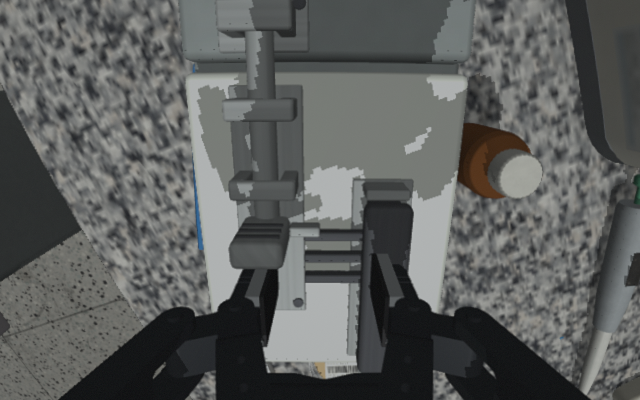

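Request:
{"op": "send_rows", "data": {"targets": [[0.5, 0.4, 1, 0, 0], [0.5, 0.4, 1, 0, 0]]}}

```text
time: 10.02
ee_pos: [0.5187, -0.1309, 0.108]
tcp_rot: [179.7, -0.1, -20.3]
wrist_force: [-6.3, -14.5, 9.4]
opening: 0.0427
```

```bash
python3 f.py
```

```text
[ -5.45562182 -15.10582995   9.18246532] [ 0.51872818 -0.13086565  0.10797561]
```

The end stop is clear: the force rose to 16 N with no further motion. I'll back off slightly, then lift straight up.

Request:
{"op": "send_rows", "data": {"targets": [[0.5, -0.6, -1.6, 0, 0], [0.5, -1, -2.5, 0, 0], [0.5, -1, -2.5, 5, 0], [0.5, -1, -2.5, 15, 0], [0.5, -1, -2.5, 40, 0], [0.5, -1, -2.5, 90, 0], [0.5, -10, -40, 130, 0], [0.5, -10, -40, 130, 0], [0.5, -10, -40, 130, 0]]}}

```text
time: 11.35
ee_pos: [0.5092, -0.1681, 0.2366]
tcp_rot: [-180.0, 0.1, -20.2]
wrist_force: [-0.4, -1.2, -0.3]
opening: 0.0428
```

```bash
python3 f.py
python3 - <<'E'
from h import *
c=cam("wrist"); im=c["pixels"];cv2.imwrite("pics/w7.png",im[:,:,::-1])
c=cam("top"); cv2.imwrite("pics/top7.png",cv2.resize(c["pixels"][130:260,230:410],None,fx=4.4,fy=4.4,interpolation=cv2.INTER_CUBIC)[:,:,::-1])
E
```

```text
[-0.11189894 -0.33631179 -0.23770903] [ 0.5092108  -0.16755943  0.2361623 ]
```

View pics/w7.png

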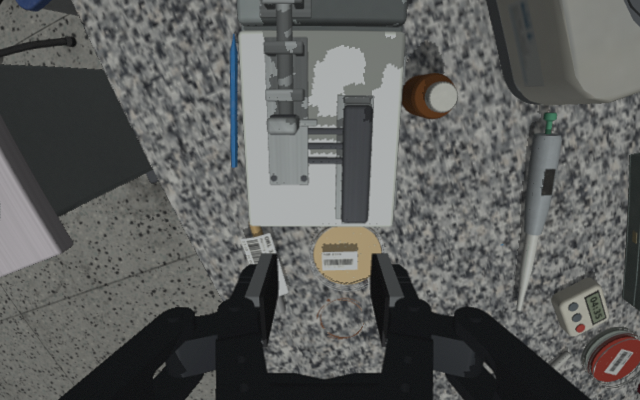

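View pics/top7.png

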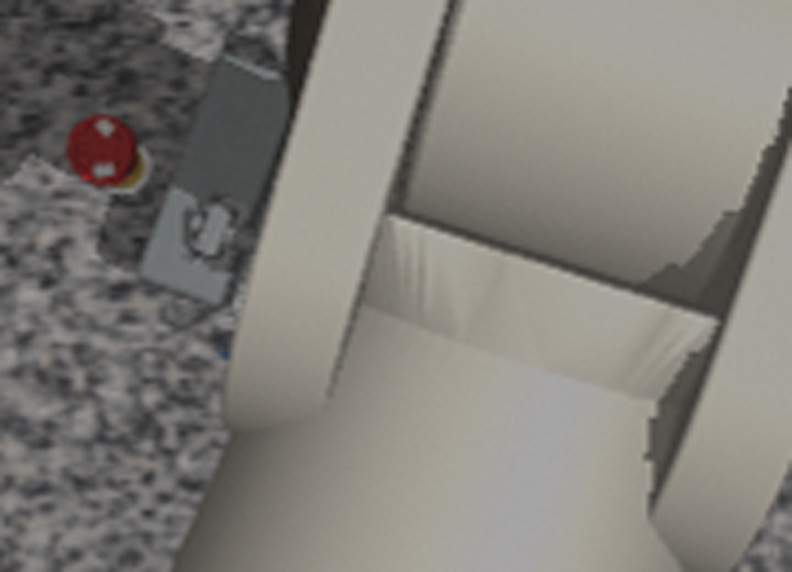

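The bolt has moved up to the guide: its thumb piece is at (284,127), just behind the guide at (284,95), and the rod enters the keeper. The box's deck sits where it was at the start. I'll measure bolt travel and catch height.

Run:
```python
from h import *
c=cam("wrist"); im=c["pixels"]
z=cv2.resize(im[80:235,225:405],None,fx=3.8,fy=3.8,interpolation=cv2.INTER_NEAREST); cv2.imwrite("pics/w7z.png",z[:,:,::-1])
np.save("c7.npy",c["c2w"])
```

```text
(no output)
```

View pics/w7z.png

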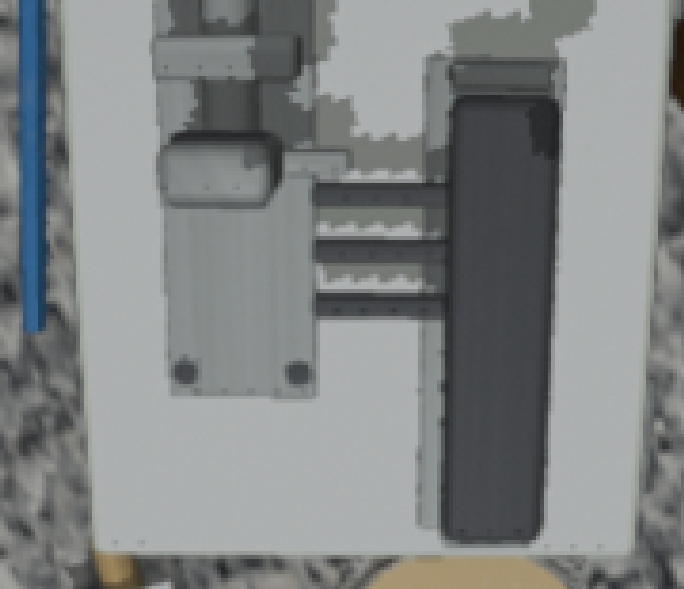

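Run:
```python
from h import *
c=cam("wrist")
f=lambda a:np.array(a,float)/3.8+[224.6,79.6]
B=plane(c,f([[452,98],[560,98],[541,540],[443,540]]),.117)
T=plane(c,f([[165,147],[272,144],[268,205],[165,204]]),.130)
L=plane(c,f([[97,551],[632,551]]),.085)
Ri=R.from_euler('z',20.5,degrees=True)
print("bar w,l",np.linalg.norm(B[0]-B[1]),np.linalg.norm(B[1]-B[2]))
for n,M in (("bar",B),("thumb",T),("lidend",L)): print(n,M.mean(0).round(4),Ri.apply(M.mean(0)-[.529,-.104,0]).round(4))
```

```text
bar w,l 0.02113950469155313 0.09278168431667125
bar [ 0.5393 -0.1566  0.117 ] [ 0.0281 -0.0457  0.117 ]
thumb [ 0.4987 -0.1069  0.13  ] [-0.0274 -0.0133  0.13  ]
lidend [ 0.4914 -0.2052  0.085 ] [ 0.0002 -0.108   0.085 ]
```

Run:
```python
from workcell import bot
print(bot.job_done())
```

```text
the job is handed in; nothing more can be done
None
```

The bolt is home and the catch is back up, and I have handed the job in; no verdict was reported. One fingertip pressed the catch to its stop at about 7 N. Keeping it down, the other pushed the thumb piece until the bolt stopped at its end: force rose to 16 N with no further motion. I then backed off and lifted clear, at about 11 s of the 35 s allowed.

**Last checks:**
- **Bolt:** the thumb piece moved 37.9 mm from a start about 2 mm in. That puts the bolt at about 39–40 mm.
- **Catch:** the bar's image size matches the raised height (92.8 mm long now, 92 mm before), so it is up. A bar still down would look about 3% shorter.
- **Box:** it moved less than 1 mm.
- **Bystanders:** nothing looks out of place in the final pictures, but I did not measure their positions again.
- **Robot:** it touches nothing; the wrist force reads about zero.

No check failed. My measurements disagreed with the given box sizes by 1–4 mm: the lid came out about 130 mm wide instead of 134, and the y positions were offset by about 2 mm.

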